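# Collar the tall bottle and bring it to the front

## Task

Lift the thick steel collar up off its stand peg and slip it over the neck of the tall bottle on the carousel, so that it sits flat on the bottle's shoulder and marks it. Then turn the carousel until the marked bottle is in line with the steel pointer at the front of the foot, and hold the turntable still there by gripping the collar or a bottle or pot on it: finish while holding, do not let go. Leave everything else on the table where it is.

Things in the scene. Friction and masses are not known exactly. Their poses are not given: they have to be found in the camera images.
- collar_center (a point): centre (half-way up) of the loose steel collar: a ring 52 mm outside, 29 mm hole, 16 mm tall, about 90 g, z along its axis. It starts lying flat on the stand's shoulder, round the peg
- stand: collar stand fixed to the table: a 90 mm square foot, a column and a round shoulder 40 mm across at 120 mm above the table, on which the collar lies; above the shoulder a peg 20 mm thick with a tapered tip rises 32 mm through the collar. Origin: on the column's axis at table height, z up
- neck (a point): point on the tall bottle's axis at its shoulder, 136 mm above the table. The bottle (42 mm across below the shoulder, tallest thing on the carousel) is fixed on the turning disc, 75 mm from its axis. Above the shoulder the neck is 22 mm thick, 30 mm high, the last 8 mm tapered. A seated collar has its centre 8 mm above this point. Axes as turntable
- turntable: 210 mm aluminium disc, top 46 mm above the table; the tall bottle and three squat pots (up to 54 mm across, tops up to 106 mm above the table) are fixed on it 90 degrees apart. Turns freely both ways about the vertical, over a full turn, light friction (about 1 N at the bottle), no spring; stays where left. Origin on the axis, 32 mm above the table; its -x axis points to the bottle
- carousel_base: round black foot, 196 mm across, fixed to the table, with a steel pointer: a wedge-shaped block 22 mm wide and 48 mm tall standing 114 to 147 mm from the turning axis, just outside the turning disc. Origin: on the vertical turning axis, at table height. Its -x axis points along the pointer (the carousel's front, which looks more or less towards the robot); z up
- collar: the same collar as collar_center; origin at the centre of its underside
- filter_near: pink round respirator filter disc 88 mm across, 21 mm thick, lying near the robot; bystander
- filter_far: a second, identical filter disc, lying beyond the carousel; bystander
- block: steel block 50 x 50 x 30 mm; bystander
- spare_pot: squat lidded pot standing on the table, 50 mm across, 66 mm tall; bystander
- screwdriver: screwdriver lying on the table; bystander
- mug: white mug, 76 mm across, 85 mm tall; bystander
- spacer: flat grey plastic ring 90 mm across, 8 mm thick, lying on the table (not the collar); bystander
There are look-alikes about, which are no part of the job. What is shaped like the stand but pink is not meant.

How it is judged:
By the outcome, as a careful person would: the job done as asked, in the order asked, and still so for the second after the job is handed in, while the arm keeps its last pose, push and grip.
It also fails if it takes over 51 s, if anything falls off the work surface, if the arm or the gripper's body presses on something with over 40 N, if the wrist force passes 120 N, or if a joint passes its speed limit or range.

## Robot

A 6-joint arm with a two-finger parallel gripper is mounted at the origin on the work surface. World frame = base frame: x ahead of the robot, y to its left, z up, the work surface at z = 0. Lengths are in m, angles in rad, forces in N, time in s.
With the tool pointing down it reaches from about 0.3 to 0.825 m from the base axis. Payload 5.4 kg.
Tool frame: the origin (TCP) lies at the very end of the fingers, on their centre line; the grasp point (between the pads) lies 19 mm behind it; z points along the fingers, y is the line along which they close (so a half turn about z gives the same grasp; the last joint's range is limited). The gripper opens to 92 mm and grips with 3 to 60 N. Pads are 20 mm wide; open, the fingers measure 128 mm over their backs; the gripper's body (75 mm by 189 mm) begins 69 mm behind the grasp point.
Start: joints at [-1.378, 0.158, 1.597, -0, 1.386, -0.21], TCP at [0.225, -0.529, 0.215] pointing down, gripper open.
Joint ranges: [-2.91, 2.91], [-0.94, 2.29], [0.18, 2.7], [-1.29, 4.43], [0.17, 2.64], [-3, 3]. Speed limits (rad/s): [2.57, 2.57, 3.14, 3.14, 3.14, 3.14].

## Interface

Orientations are given as a rotation vector (axis times angle).
In Python, from workcell import bot gives the robot as it stands. Calls block until the motion is done:
- bot.goto(position, orientation): joint-space move of the TCP to a pose.
- bot.line_to(position, rot=None, max_speed=0.15): straight line of the TCP; rot=None keeps the orientation; max_speed is the mean speed in m/s.
- bot.set_joints(angles): joint-space move.
- bot.set_gripper(opening, newtons=None): opening from 0.0 (shut) to 1.0 (fully open); newtons is the grip in N (None keeps the last); returns when the fingers have stopped.
- bot.hold(seconds).
- bot.inverse_kinematics(position, orientation): joint angles nearest the present ones, or None.
- bot.read_camera(name): name is "scene" or "side" or "wrist"; returns a dict with "pixels" (420x560x3 uint8, blue, green, red), "fx", "fy", "cx", "cy" (pixels), "k1" (the pictures are not rectified: a ray, as slopes to the right and down, at radius r is drawn at 1 + k1 r^2 times it, then the intrinsics apply), "R" (3x3) and "t" (3): a world point X has camera coordinates R X + t. Camera axes: x right, y down, z forward; pixel columns grow to the right and rows downward; lengths in m; the calibration is good to about 2 mm. A picture is of the moment at which its call begins. There is no depth.
A pose or a line that the arm cannot do raises bot.MotionError and nothing moves.
- bot.job_done(): hands the job in; it is judged then, once.
Readings, each from a call of its own:
- bot.current_clock(): time.
- bot.current_joints(): joint angles.
- bot.current_joint_vel(): joint speeds.
- bot.current_effort(): joint torques, N m.
- bot.current_ee_pos(): TCP position.
- bot.current_tool_rot(): TCP orientation.
- bot.current_contact_force(): force on the tool from outside, world axes, zero at the start.
- bot.current_ft_torque(): the same for the moment, N m.
- bot.current_opening(): opening from 0.0 (shut) to 1.0 (fully open).
- bot.current_grip_force(): force on a finger pad.
Only numpy, scipy, OpenCV 4.12 (cv2) and the standard library are available. Lean on these libraries where they do the work, as an engineer would, in place of code of your own. Each camera call takes 0.05 s, during which the arm holds its last target. There are 200 camera calls.

## Working session

There is one attempt and no reset: what is moved stays moved. The work goes in short steps, each a Python script; the robot and the scene stay as the last script left them, time stands still between calls to the robot, and variables do not carry over. Pictures are saved under pics/ and viewed, at most 10 in all, crops included, and the job is handed in when it is done.

```bash
mkdir -p pics; cat > h.py <<'E'
import numpy as np, cv2
from workcell import bot
def K(c): return np.array([[c["fx"],0,c["cx"]],[0,c["fy"],c["cy"]],[0,0,1]]),np.array([c["k1"],0,0,0,0.])
def ray(c,u,v):
    k,d=K(c); x=cv2.undistortPoints(np.array([[[u,v]]],float),k,d)[0,0]
    R=np.array(c["R"]);t=np.array(c["t"]); o=-R.T@t; return o,R.T@np.array([x[0],x[1],1])
def atz(c,u,v,z):
    o,r=ray(c,u,v); return o+r*(z-o[2])/r[2]
def proj(c,P):
    k,d=K(c); R=np.array(c["R"],float);return cv2.projectPoints(np.atleast_2d(np.array(P,float)),cv2.Rodrigues(R)[0],np.array(c["t"],float),k,d)[0][:,0]
E
python3 - <<'E'
from h import *
import pickle
cs={n:bot.read_camera(n) for n in("scene","side","wrist")}
pickle.dump(cs,open("c0.pkl","wb"))
for n,c in cs.items():
    cv2.imwrite(f"pics/{n}0.png",c["pixels"]); R=np.array(c["R"]);print(n,c["fx"],c["k1"],-R.T@np.array(c["t"]),R[2])
print(bot.current_clock(),bot.current_tool_rot())
E
```

```text
scene 407.08777161924075 -0.029468329275852405 [ 1.12781746 -0.33560656  0.89031786] [-0.59980444  0.31831726 -0.73410405]
side 479.37708715384116 0.05244870223871457 [ 0.23348088 -1.23669097  1.05316039] [ 0.17404561  0.77982103 -0.60132129]
wrist 340.976084567371 -0.035865870179572365 [ 0.29094274 -0.49993975  0.38398831] [-0.23663604 -0.09986695 -0.96645226]
0.15 [-3.07672700e+00 -6.28125846e-01  1.56125647e-05]
```

View pics/scene0.png

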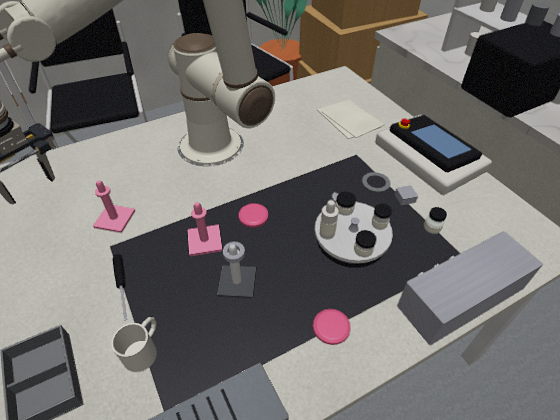

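View pics/side0.png

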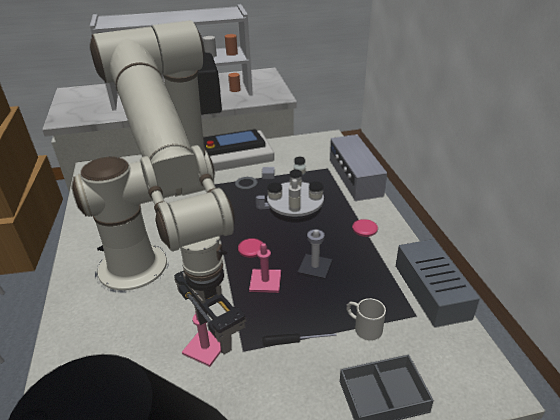

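The scene image shows the grey stand with the collar at about (234,250). There are pink look-alike stands at (205,225) and (112,205). The carousel is at (354,232), with the bottle at (329,215). In the side image the collar is at (316,236), the bottle at (295,190) and the pointer near (262,202). The grey stand is the one meant, and I'll confirm it in one enlarged crop.

```bash
python3 - <<'E'
from h import *
import pickle
cs=pickle.load(open("c0.pkl","rb"))
def crop(n,u,v,w,h): return cv2.resize(cs[n]["pixels"][v:v+h,u:u+w],(400,300),interpolation=cv2.INTER_CUBIC)
top=np.hstack([crop("scene",195,225,80,60+15-15),crop("scene",305,182,100,75)])
bot_=np.hstack([crop("side",285,222,80,60),crop("side",245,155,100,75)])
cv2.imwrite("pics/crop1.png",np.vstack([top,bot_]))
E
```

```text
(no output)
```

View pics/crop1.png

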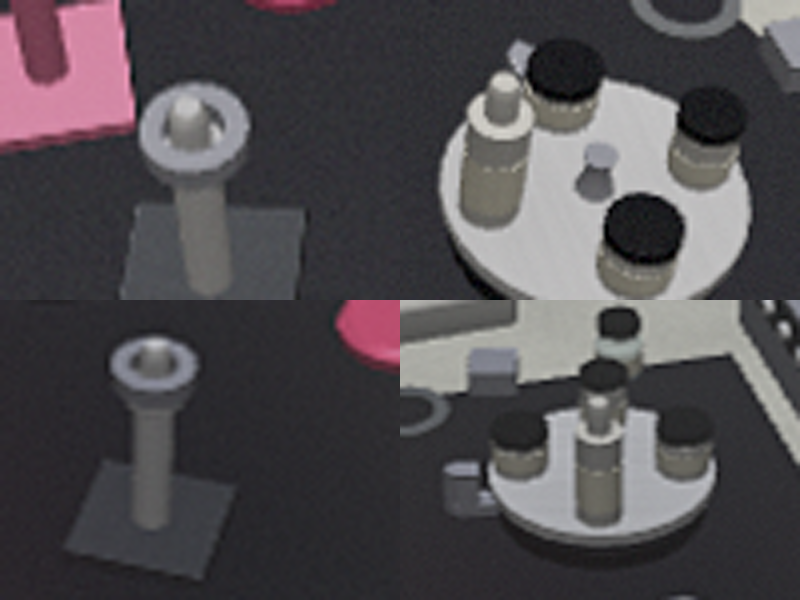

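The crop confirms it. The steel collar lies on the grey stand, the bottle is the white necked one without a black lid, and the pointer block is by the disc at side (261,202).

```bash
python3 - <<'E'
from h import *
import pickle
cs=pickle.load(open("c0.pkl","rb"));s,d=cs["scene"],cs["side"]
for nm,a,b,z in [("collar",(233.8,250),(315.8,234.6),.136),("neck",(330.2,210.2),(295.2,187.5),.136),("disc",(353.8,229.5),(295.5,198),.046),("pointer",(334.5,194.5),(260.5,196),.048)]:
    A=[ray(s,*a),ray(d,*b)]
    M=sum(np.eye(3)-np.outer(r,r)/(r@r) for o,r in A); v=sum((np.eye(3)-np.outer(r,r)/(r@r))@o for o,r in A)
    print(nm,atz(s,*a,z),atz(d,*b,z),"tri",np.linalg.solve(M,v))
print(bot.inverse_kinematics([.5,-.2,.25],bot.current_tool_rot()))
w=cs["wrist"];from scipy.spatial.transform import Rotation as Ro
T=Ro.from_rotvec(bot.current_tool_rot()).as_matrix();R=np.array(w["R"])
print("cam in tool",T.T@(-R.T@w["t"]-bot.current_ee_pos()),(R@T).round(3).tolist(), w["cx"],w["cy"])
E
```

```text
collar [ 0.56963712 -0.15220411  0.136     ] [ 0.5689203  -0.15617662  0.136     ] tri [ 0.56925221 -0.15256978  0.134109  ]
neck [0.57032368 0.11481326 0.136     ] [0.57288672 0.11040664 0.136     ] tri [0.57237286 0.11276766 0.13637827]
disc [0.5946117  0.18532849 0.046     ] [0.58984457 0.1743846  0.046     ] tri [0.59190756 0.18769467 0.03877067]
pointer [0.45843282 0.21330401 0.048     ] [0.4669415  0.21780378 0.048     ] tri [0.46502734 0.20777739 0.05556736]
[-6.05627907e-01  4.14849745e-02  1.65278883e+00  9.70478633e-04
  1.44833907e+00  5.62276393e-01]
cam in tool [ 0.07167343 -0.00078876 -0.17009661] [[-0.0, 1.0, -0.0], [-0.966, -0.0, -0.257], [-0.257, 0.0, 0.966]] 283.61864032906425 213.14246477862565
```

```bash
cat >> h.py <<'E'
D=np.array([np.pi,0,0])
E
python3 - <<'E'
from h import *
import pickle
print(bot.inverse_kinematics([.52,.2,.125],D),bot.inverse_kinematics([.569,-.153,.109],D))
bot.goto([.55,.15,.30],D); bot.hold(.2); a=bot.read_camera("wrist")
bot.goto([.569,-.153,.236],D); bot.hold(.2); b=bot.read_camera("wrist")
pickle.dump((a,b),open("c1.pkl","wb")); print(bot.current_clock(),bot.current_ee_pos())
for c,P in ((a,[[.571,.113,.136],[.592,.183,.046],[.462,.215,.048]]),(b,[[.569,-.153,.136]])): print(proj(c,P).round(1).tolist())
cv2.imwrite("pics/w1.png",np.hstack([cv2.resize(a["pixels"],(400,300),interpolation=cv2.INTER_AREA),cv2.resize(b["pixels"],(400,300),interpolation=cv2.INTER_AREA)]))
E
```

```text
[ 1.50269061e-01  1.97970056e-01  1.73617030e+00 -4.44089210e-16
  1.20745230e+00  1.72106539e+00] [-4.67603164e-01  2.94881516e-01  1.65401816e+00 -4.44089210e-16
  1.19269298e+00  1.10319316e+00]
4.5083 [ 0.56932763 -0.15204583  0.23630957]
[[320.9, 175.5], [256.4, 147.5], [234.1, 247.9]]
[[285.3, 213.1]]
```

View pics/w1.png

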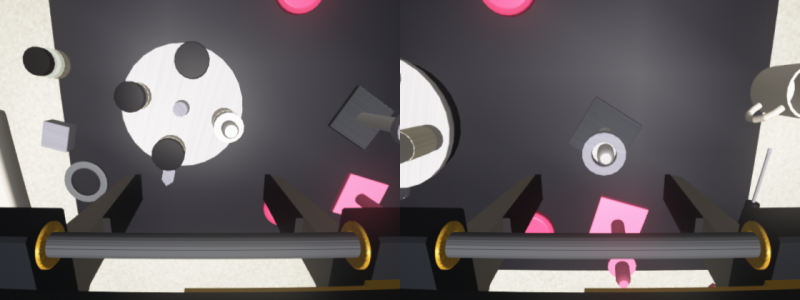

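The left picture shows the carousel disc at about (182,104), the bottle at (228,128) and the pointer at (168,177). The right picture shows the collar at (604,153). Next I'll fit these precisely.

```bash
python3 - <<'E'
from h import *
import pickle
from scipy.optimize import least_squares
a,b=pickle.load(open("c1.pkl","rb"))
def circ(c,z,r,x0,rmax=8,dark2bright=-1):
    """fit circle centre by maximising edge strength (inside brighter) round the model circle"""
    g=cv2.GaussianBlur(cv2.cvtColor(c["pixels"],cv2.COLOR_BGR2GRAY).astype(np.float32),(0,0),.7)
    th=np.linspace(0,2*np.pi,120,endpoint=False)
    def prof(p,rr):
        q=proj(c,np.c_[p[0]+rr*np.cos(th),p[1]+rr*np.sin(th),np.full(120,z)]).astype(np.float32)
        return cv2.remap(g,q[:,0].reshape(-1,1),q[:,1].reshape(-1,1),cv2.INTER_LINEAR)[:,0]
    best=max(((np.mean(np.clip(prof((x,y),r-.0025)-prof((x,y),r+.0025),-40,40)),x,y) for x in np.arange(x0[0]-.015,x0[0]+.015,.001) for y in np.arange(x0[1]-.015,x0[1]+.015,.001)))
    return best
print("collar",circ(b,.136,.026,(.569,-.153)))
print("disc",circ(a,.046,.105,(.592,.183)))
print("shoulder",circ(a,.136,.021,(.571,.113)))
print("neckfit",circ(a,.158,.011,(.571,.113)))
crop=lambda c,u,v,w,h,P:(lambda im:([cv2.circle(im,(int((x-u+.5)*400/w),int((y-v+.5)*300/h)),2,(0,0,255),-1) for x,y in proj(c,P)],im)[1])(cv2.resize(c["pixels"][v:v+h,u:u+w],(400,300),interpolation=cv2.INTER_CUBIC))
ci=lambda x,y,z,r:[(x+r*np.cos(t),y+r*np.sin(t),z) for t in np.linspace(0,6.28,25)]
_,x,y=circ(b,.136,.026,(.569,-.153)); _,X,Y=circ(a,.046,.105,(.592,.183)); _,u,v=circ(a,.136,.021,(.571,.113))
cv2.imwrite("pics/w2.png",np.vstack([np.hstack([crop(b,230,160,120,90,ci(x,y,.136,.026)+[(x,y,.136)]),crop(a,160,45,190,142,ci(X,Y,.046,.105)+[(X,Y,.046)])]),np.hstack([crop(a,280,140,80,60,ci(u,v,.136,.021)+[(u,v,.166)]),crop(a,200,220,80,60,[])])]))
E
```

```text
collar (np.float32(40.0), np.float64(0.568), np.float64(-0.15199999999999997))
disc (np.float32(29.186462), np.float64(0.589), np.float64(0.187))
shoulder (np.float32(31.440788), np.float64(0.566), np.float64(0.11200000000000002))
neckfit (np.float32(24.68045), np.float64(0.565), np.float64(0.10800000000000001))Traceback (most recent call last):
  File "<stdin>", line 21, in <module>
  File "<stdin>", line 18, in <lambda>
  File "<stdin>", line 18, in <lambda>
  File "h.py", line 10, in proj
    k,d=K(c); R=np.array(c["R"],float);return cv2.projectPoints(np.atleast_2d(np.array(P,float)),cv2.Rodrigues(R)[0],np.array(c["t"],float),k,d)[0][:,0]
                                              ~~~~~~~~~~~~~~~~~^^^^^^^^^^^^^^^^^^^^^^^^^^^^^^^^^^^^^^^^^^^^^^^^^^^^^^^^^^^^^^^^^^^^^^^^^^^^^^^^^
cv2.error: OpenCV(4.12.0) /io/opencv/modules/core/src/matrix_expressions.cpp:24: error: (-5:Bad argument) Matrix operand is an empty matrix. in function 'checkOperandsExist'
```

```bash
cat >> h.py <<'E'
def circ(c,z,r,x0,w=.012,clip=60):
    """circle centre at height z with the strongest bright-inside edge"""
    g=cv2.GaussianBlur(cv2.cvtColor(c["pixels"],cv2.COLOR_BGR2GRAY).astype(np.float32),(0,0),.7)
    th=np.linspace(0,2*np.pi,120,endpoint=False)
    def prof(x,y,rr):
        q=proj(c,np.c_[x+rr*np.cos(th),y+rr*np.sin(th),np.full(120,z)]).astype(np.float32)
        return cv2.remap(g,q[:,0].reshape(-1,1),q[:,1].reshape(-1,1),cv2.INTER_LINEAR)[:,0]
    k=np.arange(-w,w,.001)
    return max((float(np.mean(np.clip(prof(x,y,r-.0015)-prof(x,y,r+.0015),-clip,clip))),float(x),float(y)) for x in x0[0]+k for y in x0[1]+k)
def crop(c,u,v,w,h,P=()):
    im=cv2.resize(c["pixels"][v:v+h,u:u+w],(400,300),interpolation=cv2.INTER_CUBIC)
    if len(P):
        for x,y in proj(c,P): cv2.circle(im,(int((x-u+.5)*400/w),int((y-v+.5)*300/h)),1,(0,0,255),-1)
    return im
def ci(x,y,z,r): return [(x+r*np.cos(t),y+r*np.sin(t),z) for t in np.linspace(0,6.28,25)]
E
python3 - <<'E'
from h import *
import pickle
a,b=pickle.load(open("c1.pkl","rb")); cs=pickle.load(open("c0.pkl","rb"))
_,x,y=circ(b,.136,.026,(.569,-.153),clip=200); _,X,Y=circ(a,.046,.105,(.59,.186)); _,u,v=circ(a,.136,.021,(.569,.113),.01)
print(x,y,X,Y,u,v,np.hypot(X-u,Y-v))
for n in("scene","side"):print(n,circ(cs[n],.046,.105,(.59,.186),.01),circ(cs[n],.136,.021,(.569,.113),.008),circ(cs[n],.136,.026,(.569,-.153),.008,200))
P=proj(a,[[.46,.215,.048]])
cv2.imwrite("pics/w2.png",np.vstack([np.hstack([crop(b,230,160,120,90,ci(x,y,.136,.026)+[(x,y,.136)]),crop(a,160,45,190,142,ci(X,Y,.046,.105)+[(X,Y,.046)])]),np.hstack([crop(a,280,140,80,60,ci(u,v,.136,.021)+ci(u,v,.158,.011)),crop(a,200,220,80,60)])]))
E
```

```text
0.566 -0.153 0.589 0.186 0.567 0.11299999999999999 0.07624303246854759
scene (35.61049270629883, 0.591, 0.185) (33.171627044677734, 0.57, 0.113) (45.769508361816406, 0.569, -0.153)
side (19.215702056884766, 0.59, 0.184) (8.317872047424316, 0.57, 0.114) (29.948246002197266, 0.567, -0.155)
```

View pics/w2.png

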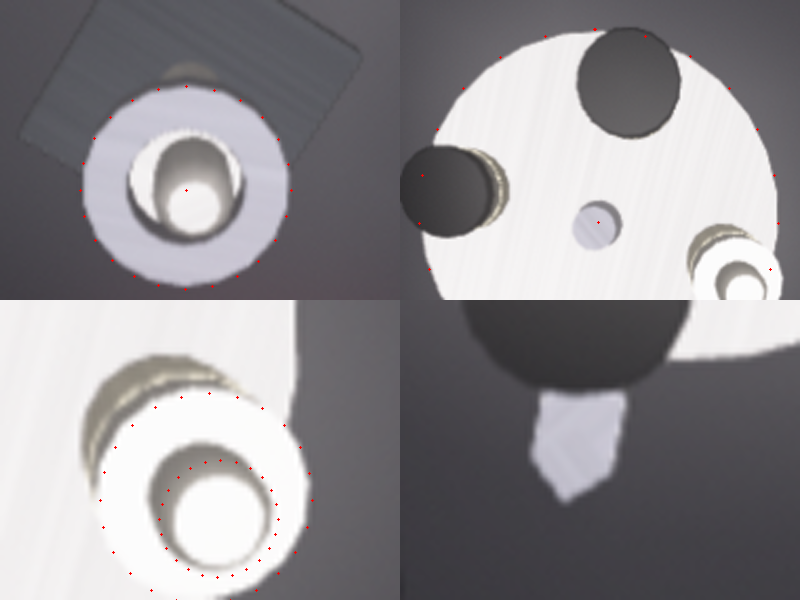

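The fits lie well on the edges. The pointer tip is at wrist pixel (233.2,260.6). The neck-to-axis distance comes out at 75 mm, as it should, so I'll grasp now.

```bash
python3 - <<'E'
from h import *
import pickle
a,b=pickle.load(open("c1.pkl","rb"))
f=lambda x,y:atz(a,200+(x-400)/5-.4,220+(y-300)/5-.4,.048)[:2]
C=np.array([.590,.185]); t=f(566,503); m=(f(531,455)+f(613,470))/2; n=(f(541,392)+f(625,392))/2
print("tip",t,np.hypot(*(t-C)),np.degrees(np.arctan2(*(t-C)[::-1])),"mid",m,np.degrees(np.arctan2(*(m-C)[::-1])),"t-m",np.degrees(np.arctan2(*(t-m)[::-1])),np.hypot(*(f(531,455)-f(613,470))))
bot.line_to([.5675,-.1535,.150],max_speed=.12); bot.line_to([.5675,-.1535,.110],max_speed=.06)
print(bot.current_ee_pos(),bot.current_contact_force())
bot.set_gripper(.3,25); print(bot.current_opening(),bot.current_grip_force(),bot.current_contact_force())
bot.line_to([.5675,-.1535,.185],max_speed=.08)
print(bot.current_ee_pos(),bot.current_contact_force(),bot.current_opening(),bot.current_grip_force(),bot.current_clock())
bot.hold(.1);w=bot.read_camera("wrist");s=bot.read_camera("scene")
pickle.dump((w,s),open("c2.pkl","wb"))
cv2.imwrite("pics/w3.png",np.hstack([cv2.resize(w["pixels"],(400,300)),crop(s,185,200,100,75)]))
E
```

```text
tip [0.44449398 0.21742975] 0.14907612409246787 167.43552071707433 mid [0.4560142  0.21536538] 167.23068371961566 t-m 169.84069145251814 0.02196895340450984
[ 0.56774702 -0.15361516  0.11027682] [0.14382054 1.21184768 0.08523388]
0.5590534690727805 25.00001601409167 [-0.35497743  0.44619556  0.71068137]
[ 0.56705209 -0.15327791  0.18417745] [ 0.04402714 -0.11377204 -1.59812717] 0.5586501344340055 24.999821623787284 7.975
```

View pics/w3.png

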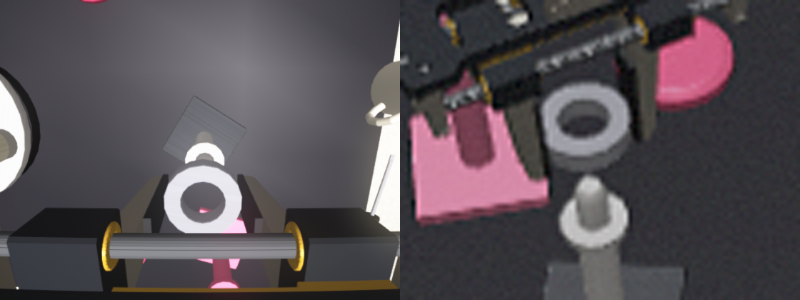

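The collar is lifted and held level between the fingers (wrist (204,200), scene crop (587,120)), and the peg is clear. I'll measure its in-hand offset and then seat it.

```bash
python3 - <<'E'
from h import *
import pickle
w,s=pickle.load(open("c2.pkl","rb")); p=bot.current_ee_pos(); z=p[2]+.0257
q=[circ(w,z,.026,(p[0],p[1]),.007,200),circ(s,z,.026,(p[0],p[1]),.007,200)]; print(p,q)
dx=np.clip(np.mean([k[1] for k in q])-p[0],-.004,.004); print("dx",dx)
N=np.array([.569,.113]); x,y=N[0]-dx,N[1]
bot.goto([x,y,.205],D); bot.hold(.3); print(bot.current_ee_pos())
w=bot.read_camera("wrist");s=bot.read_camera("scene");d=bot.read_camera("side")
pickle.dump((w,s,d),open("c3.pkl","wb")); 
for c,n in((s,"s"),(d,"d")):print(n,circ(c,.136,.021,N,.006))
cv2.imwrite("pics/w4.png",np.vstack([np.hstack([cv2.resize(w["pixels"],(400,300)),crop(s,290,160,80,60)]),np.hstack([crop(d,255,140,80,60),crop(w,240,200,80,60)])])); print(bot.current_clock())
E
```

```text
[ 0.56720387 -0.15336535  0.18440755] [(111.32711791992188, 0.5662038653833317, -0.15336534711588312), (44.95504379272461, 0.5682038653833317, -0.15236534711588312)]
dx 0.0
[0.5691683  0.11208198 0.2049115 ]
s (33.6129035949707, 0.57, 0.113)
d (8.338269233703613, 0.57, 0.114)
9.6667
```

View pics/w4.png

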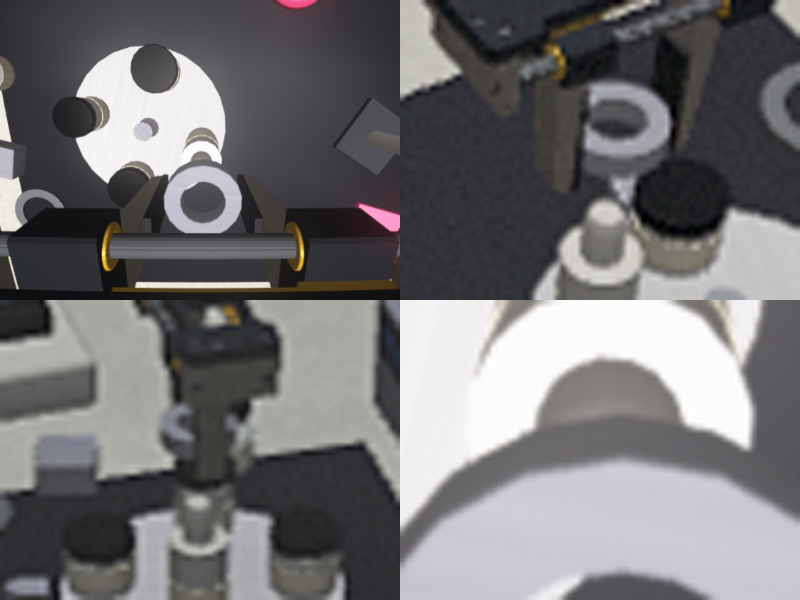

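The collar hangs above the neck, as expected. I'll lower it in steps, watching the force.

```bash
python3 - <<'E'
from h import *
x,y=.5695,.113
bot.line_to([x,y,.160],max_speed=.1)
for z in [.152,.144,.136,.130,.127,.1255]:
    bot.line_to([x,y,z],max_speed=.05); bot.hold(.1); F=np.array(bot.current_contact_force()); print(z,bot.current_ee_pos().round(4) if hasattr(bot.current_ee_pos(),'round') else bot.current_ee_pos(),F.round(2),round(bot.current_clock(),2))
    if np.linalg.norm(F-[0,0,-1.2])>6: break
E
```

```text
0.152 [0.5696 0.113  0.1522] [-0.99 -0.28 -0.92] 10.68
0.144 [0.5695 0.113  0.1439] [ 0.31  0.18 -0.23] 11.08
0.136 [0.5695 0.113  0.1359] [ 0.22  0.04 -1.33] 11.49
0.13 [0.5694 0.113  0.1299] [-0.69 -0.2  -0.96] 11.86
0.127 [0.5695 0.113  0.127 ] [-0.42 -0.59 -1.26] 12.21
0.1255 [0.5701 0.113  0.1263] [-0.4   0.02  3.6 ] 12.56
```

It made contact at TCP z of about 0.126, exactly where the shoulder should be. I'll release slightly, let the collar settle, re-grip and check.

```bash
python3 - <<'E'
from h import *
bot.set_gripper(.68); bot.hold(.3); print(bot.current_contact_force(),bot.current_clock())
s=bot.read_camera("scene");d=bot.read_camera("side");w=bot.read_camera("wrist")
print(circ(s,.152,.026,(.5695,.113),.008,200))
_,x,y=circ(s,.152,.026,(.5695,.113),.008,200)
cv2.imwrite("pics/w5.png",np.vstack([np.hstack([crop(s,290,170,80,60),crop(s,290,170,80,60,ci(x,y,.152,.026))]),np.hstack([crop(d,255,150,80,60),crop(w,200,200,160,120)])]))
E
```

```text
[-0.1623638   0.48773354 -0.37594192] 13.225
(35.38274383544922, 0.5715, 0.113)
```

View pics/w5.png

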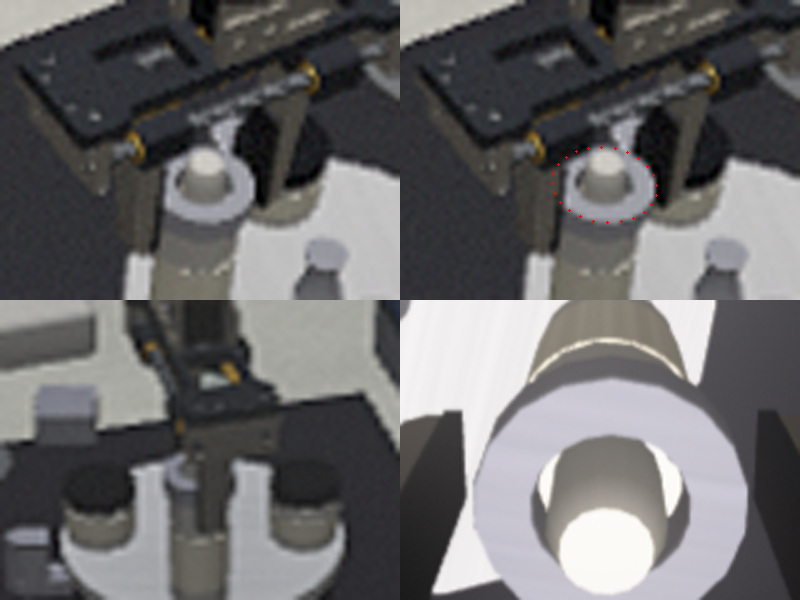

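The collar sits flat on the shoulder round the neck (scene crop (208,187)). Next I'll re-grip it and turn about 87° clockwise on an arc.

```bash
python3 - <<'E'
from h import *
import pickle
bot.set_gripper(.4,20); p=np.array(bot.current_ee_pos()); print(p,bot.current_grip_force(),bot.current_contact_force())
C=np.array([.590,.185]); v=p[:2]-C; r0=np.hypot(*v); a0=np.degrees(np.arctan2(v[1],v[0]))%360; print(r0,a0)
m=0
for k in np.linspace(0,1,13)[1:]:
    a=np.radians(a0+(167.4-a0)*k); r=r0+(.075-r0)*k
    bot.line_to([C[0]+r*np.cos(a),C[1]+r*np.sin(a),.1262],max_speed=.06)
    F=np.array(bot.current_contact_force()); m=max(m,np.linalg.norm(F))
    if np.linalg.norm(F)>15: print("stop",k,F); break
bot.hold(.3); print(m,F,bot.current_ee_pos(),bot.current_clock(),bot.current_opening(),bot.current_grip_force())
s,d,w=[bot.read_camera(n) for n in("scene","side","wrist")]; pickle.dump((s,d,w),open("c4.pkl","wb"))
cv2.imwrite("pics/w6.png",np.vstack([np.hstack([crop(s,305,175,100,75),crop(d,245,145,100,75)]),np.hstack([crop(w,0,0,560,420),crop(w,200,180,160,120)])]))
E
```

```text
[0.56951765 0.11299842 0.12551544] 19.999945582821965 [-0.44362581  0.570096   -1.00925062]
0.07485823148595536 254.12049046996594
1.7013349127918218 [-0.38117167  0.37897399 -0.23222949] [0.51688322 0.20125057 0.12624203] 17.7 0.5675622265068827 19.999798089265823
```

View pics/w6.png

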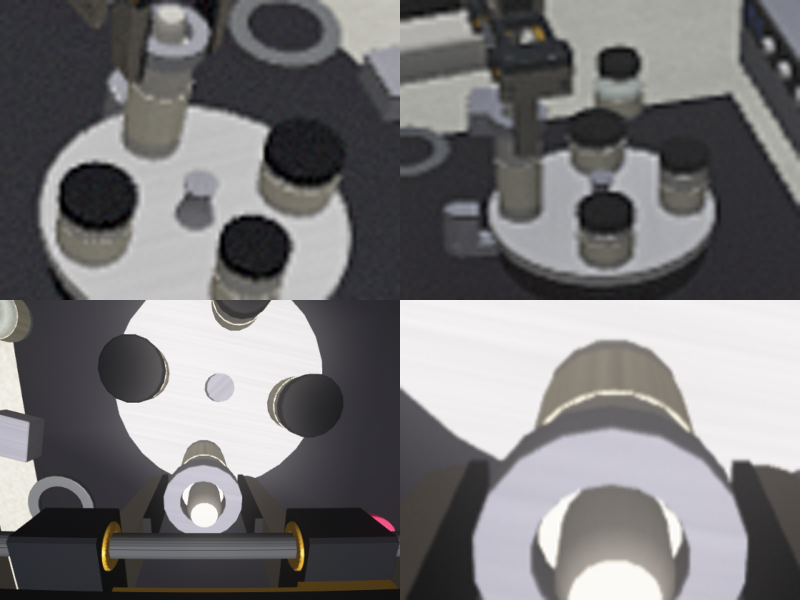

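The bottle is now at the pointer side (scene crop (165,90), pointer (117,90)), still with the collar on. I'll measure the true angle from the neck tip and the two side pots.

```bash
python3 - <<'E'
from h import *
import pickle
a,b=pickle.load(open("c1.pkl","rb")); s,d,w=pickle.load(open("c4.pkl","rb"))
C=np.array([.590,.185]); ang=lambda p:np.degrees(np.arctan2(p[1]-C[1],p[0]-C[0]))%360
def tip(c,u,v,r=12,th=235):
    g=cv2.cvtColor(c["pixels"],cv2.COLOR_BGR2GRAY)
    n,l,st,ce=cv2.connectedComponentsWithStats((g>th).astype(np.uint8)); i=l[int(v),int(u)]; return ce[i],st[i]
for c,u,v in((a,323,184),(w,285.6,300)):
    ce,st=tip(c,u,v); P=atz(c,*ce,.166); print("tip",ce,st,P,ang(P),np.hypot(*(P[:2]-C)))
# dark lids: ellipse centroids before and after
def lids(c):
    g=cv2.cvtColor(c["pixels"],cv2.COLOR_BGR2GRAY); 
    k,h=cv2.findContours(((g<75)).astype(np.uint8),cv2.RETR_CCOMP,cv2.CHAIN_APPROX_NONE)
    for q in k:
        A=cv2.contourArea(q)
        if 300<A<8000:
            e=cv2.fitEllipse(q); print(np.round(e[0],1),np.round(e[1],1),A,[round(ang(atz(c,*e[0],z)),1) for z in(.09,.1,.106)],[round(float(np.hypot(*(atz(c,*e[0],z)[:2]-C))),4) for z in(.09,.1,.106)])
print("before");lids(a);print("after");lids(w)
E
```

```text
tip [259.03776956 147.49081947] [  172    61   169   170 16230] [0.60039691 0.17136132 0.166     ] 307.318678161592 0.017149614715530535
tip [285.60375391 300.79562044] [268 285  36  33 959] [0.51491474 0.20084628 0.166     ] 168.08295540113983 0.07673916867742252
before
[119.6 254.4] [34.7 40.5] 1103.5 [np.float64(126.7), np.float64(126.6), np.float64(126.6)] [0.202, 0.1954, 0.1915]
[234.7 216.6] [42.2 44.8] 1020.5 [np.float64(163.8), np.float64(164.4), np.float64(164.7)] [0.0767, 0.0736, 0.0718]
[180.9 134.9] [41.3 45.2] 1464.0 [np.float64(76.1), np.float64(75.3), np.float64(74.9)] [0.0792, 0.0764, 0.0748]
[193.1 134.5] [14.7 37.4] 390.0 [np.float64(73.0), np.float64(72.1), np.float64(71.5)] [0.0663, 0.064, 0.0625]
[53.8 85.5] [37.1 45.5] 1324.5 [np.float64(71.1), np.float64(70.8), np.float64(70.7)] [0.2226, 0.2161, 0.2123]
[502.3 347.5] [32.2 58.6] 519.0 [np.float64(232.0), np.float64(232.1), np.float64(232.2)] [0.4113, 0.4007, 0.3943]
[ 63.6 348. ] [29.5 58.1] 517.0 [np.float64(134.8), np.float64(134.8), np.float64(134.8)] [0.3597, 0.349, 0.3426]
[501.9 270. ] [51.2 81.6] 2806.5 
[... 308 characters left out ...]
71, 0.0552]
[285.  348.6] [ 31.  345.3] 7311.0 [np.float64(174.2), np.float64(173.9), np.float64(173.7)] [0.1562, 0.1488, 0.1444]
[418.6 350.2] [15.9 59.3] 464.0 [np.float64(206.7), np.float64(206.5), np.float64(206.3)] [0.1764, 0.1675, 0.1623]
[148.6 350. ] [15.4 60.3] 470.5 [np.float64(144.4), np.float64(144.2), np.float64(144.1)] [0.1933, 0.1845, 0.1792]
[538.2 312.1] [10.7 39.1] 308.5 [np.float64(231.5), np.float64(231.3), np.float64(231.2)] [0.2058, 0.1952, 0.1889]
[401.6 143.1] [11.7 55.6] 369.0 [np.float64(256.1), np.float64(255.8), np.float64(255.6)] [0.0555, 0.0521, 0.05]
[211.7  97.6] [29.5 89.8] 1514.0 [np.float64(77.9), np.float64(78.2), np.float64(78.4)] [0.0595, 0.0574, 0.0561]
```

```bash
python3 - <<'E'
from h import *
import pickle
s,d,w=pickle.load(open("c4.pkl","rb"))
A=lambda p,C:round(np.degrees(np.arctan2(p[1]-C[1],p[0]-C[0]))%360,2)
P=atz(w,285.6,300.8,.166)
_,X,Y=circ(w,.046,.105,(.59,.185),.008); print("disc in w",X,Y,A(P,(X,Y)), "pointer in a frame",A((.4445,.2174),(.589,.1865)),A((.456,.2154),(.589,.1865)))
_,u,v=circ(s,.046,.105,(.59,.185),.006);print("disc scene",u,v)
# before/after bottle-based: overlay predicted pointer (147mm,167.4) and bottle outline for 167.4 on side/scene
def ov(c,ang,C):
    t=np.radians(ang);e=np.array([np.cos(t),np.sin(t)]);n=np.array([-e[1],e[0]]);B=np.array(C)+.075*e
    L=[(*(np.array(C)+r*e),.046) for r in np.linspace(.03,.054,8)]+[(*(np.array(C)+.147*e),z) for z in(0,.024,.048)]
    return L+ci(B[0],B[1],.046,.021)+ci(B[0],B[1],.166,.007)
cv2.imwrite("pics/w7.png",np.vstack([np.hstack([crop(s,320,170,60,45,ov(s,167.4,(u,v))),crop(d,250,170,60,45,ov(d,167.4,(.59,.185)))]),np.hstack([crop(w,200,180,160,120,ov(w,167.4,(X,Y))),crop(s,320,170,60,45)])]))
E
```

```text
disc in w 0.588 0.186 168.52 pointer in a frame 167.93 167.74
disc scene 0.591 0.185
```

View pics/w7.png

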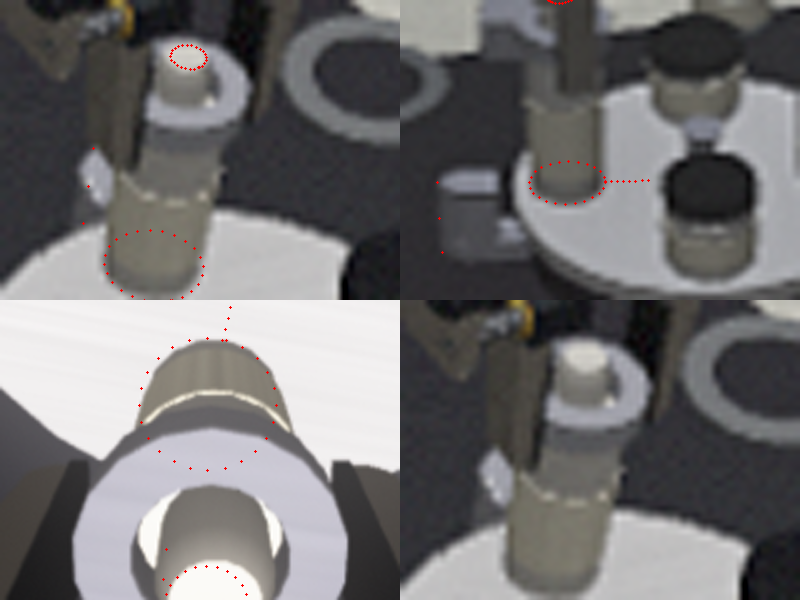

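The overlay for 167.4° fits the bottle foot and the pointer to within about 1°. The arc was driven 0.7 mm higher than the height I re-gripped at, so I'll lower, let the collar re-seat, grip again and re-check the angle.

```bash
python3 - <<'E'
from h import *
p=np.array(bot.current_ee_pos()); x,y=.5168,.2013
bot.line_to([x,y,.1257],max_speed=.03); bot.set_gripper(.64); bot.hold(.4); bot.set_gripper(.4,20); bot.hold(.5)
print(bot.current_ee_pos(),bot.current_opening(),bot.current_grip_force(),bot.current_contact_force(),bot.current_clock())
w=bot.read_camera("wrist"); s=bot.read_camera("scene")
g=cv2.cvtColor(w["pixels"],cv2.COLOR_BGR2GRAY); n,l,st,ce=cv2.connectedComponentsWithStats((g>235).astype(np.uint8)); i=l[300,285]
P=atz(w,*ce[i],.166); _,X,Y=circ(w,.046,.105,(.589,.186),.006)
print(st[i],P,X,Y,np.degrees(np.arctan2(P[1]-Y,P[0]-X)),np.degrees(np.arctan2(P[1]-.186,P[0]-.589)))
e=bot.current_ee_pos(); print("collar, seated z .152:",circ(w,.152,.026,e[:2],.006,200))
E
```

```text
[0.51679648 0.20128928 0.12569372] 0.5628588890358055 20.000010416842997 [-0.13608744 -0.54238073 -0.27990705] 19.5917
[268 285  37  33 964] [0.51496131 0.20080395 0.166     ] 0.588 0.186 168.54214567556417 168.69288764628442
collar, seated z .152: (94.35253143310547, 0.5157884104195447, 0.2012972998390628)
```

```bash
python3 -c "
from workcell import bot
print(bot.job_done())"
```

```text
the job is handed in; nothing more can be done
None
```

The job is handed in at about 20 s: the collar sits on the tall bottle's shoulder, the bottle measures within about 1° of the pointer, and the gripper is still holding the collar.

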